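Raise the pass-gate barrier and push the caps cup home

TASK

On the small pass-through gate at the left of the bench, push the red-and-white counterweighted barrier arm up past its balance point so that it stays raised by itself. Then push the frosted cup of orange caps along its lane through the open gate until it rests against the end stop, without lifting or tipping it, and take the hand away. Leave the tee, the elbow fitting and the tape roll where they are.

Things in the scene. Friction and masses are not known exactly. Their poses are not given: they have to be found in the camera images.
- gate_lane: Fixed gate station on an aluminium base 10 mm thick. Origin on the bench, mid-lane, in the barrier's plane. x across the lane, away from the robot; y along the lane, to the left; the cup travels to +y; z up; yaw 0.33 to 0.70 rad. Lane y = -115..100 mm, open at its -y end, between two rails, each 6 mm thick (gap 62 mm, tops z = 32 mm); end stop's black face at y = 88 mm, stop 70 mm high.
- barrier (a joint): Angle of the barrier arm: 0 = lowered, level across the lane; grows as the tip rises (rotation about the station's +y axis through the hinge); 2.0 = raised, leaning about 25 degrees back beyond upright, against its stop. Balance point at about 0.95: below it the arm falls shut, above it the counterweight takes it on to the raised stop by itself. About 1 N upward at the tip moves it.
- barrier_hinge (a point): Barrier's hinge axis (horizontal, along the station's y) at station x = 95, y = 0, z = 95 mm, between two grey cheeks, 44 mm wide over all and 110 mm high.
- barrier_tip (a point): Middle of the underside of the black rubber sleeve (35 mm long, 28 wide, 18 thick) at its free end; moves with the arm; 162.5 mm from the hinge along the arm, which ends at 180 mm. Lowered, it points to the robot (-x), its underside 86 mm above the bare bench, so a tilted finger reaches under it from its end or flank. A grey rest post, 24 mm wide, is under the arm at x = -52..-43 mm.
- cup_mid (a point): Centre, half-way up, of the frosted cup of orange caps: 53 mm across the lane, 61 mm along it at the rim (57 below), 55 mm tall, about 40 to 70 g, loose, upright on the lane floor (this point 37.5 mm above the bench), at first on the -y side of the barrier. The lowered arm's yellow skirt hangs to 54 mm above the bench and bars its way.
- bay_home (a point): Where the cup's centre is when the cup rests against the end stop: station frame x = 0, y = +57.5 mm, z = 37.5 mm.
- tee: Bystander: loose stainless tee fitting, 36 x 57 x 18 mm, lying on the bench; origin at its underside.
- elbow: Bystander: loose stainless elbow fitting, 36 x 36 x 18 mm; origin at its underside.
- tape: Bystander: roll of amber tape lying flat, 66 mm across, 20 mm high; origin at its underside.
Things that resemble listed ones, but are neither listed nor needed, are in the scene too. Leave any green look-alike of the part that bears cup_mid alone.

How it is judged:
By the outcome, as a careful person would: the job done as asked, in the order asked, and still so for the second after the job is handed in, with the robot touching nothing.
It also fails if it takes over 64 s, if anything falls off the work surface, if the arm or the gripper's body presses on something with over 40 N, if the wrist force passes 120 N, or if a joint passes its speed limit or range.

ROBOT

A 6-joint arm with a two-finger parallel gripper is mounted at the origin on a cart in front of the work surface, level with it; the furniture and walls round the work are solid. World frame = base frame: x ahead of the robot, y to its left, z up, the work surface at z = 0. Lengths are in mm, angles in rad, forces in N, time in s.
With the tool pointing down it reaches from about 300 to 775 mm from the base axis. Payload 14.6 kg.
Tool frame: the origin (TCP) lies midway between the tips of the shut fingers; the grasp point (between the pads) lies 19 mm behind it; z points along the fingers, y is the line along which they close (so a half turn about z gives the same grasp; the last joint's range is limited). The gripper opens to 94 mm and grips with 3 to 60 N. Pads are 16 mm wide; open, the fingers measure 119 mm over their backs; the gripper's body (75 mm by 177 mm) begins 78 mm behind the grasp point.
Start: joints at [1.109, 0.3, 1.521, -0, 1.321, -0.067], TCP at [211.539, 507.681, 205.446] pointing down, gripper open.
Joint ranges: [-3.03, 3.03], [-0.79, 2.21], [0.23, 2.52], [-1.04, 4.18], [0, 3.07], [-2.55, 2.55]. Speed limits (rad/s): [2.22, 2.22, 2.57, 3.14, 3.14, 3.14].

INTERFACE

Orientations are given as [roll, pitch, yaw] about the fixed x, y, z axes, in that order (R = Rz(yaw) Ry(pitch) Rx(roll)).
In Python, from cell import manip, camera gives the robot as it stands.
- The arm moves only by the tool move_arm, never from a script. Its arguments are lists of equal length, an entry for each row: "dp": the shift along the world's x, y, z in mm, a list of three; "rotation": the turn, a rotation vector about the world's x, y, z in rad, a list of three; "hand": the opening, from 0 (shut) to 1 (fully open). A call has 1 to 10 rows; each row shifts and turns the commanded pose from where the row before left it; what a row does not reach is not made up. A row lasts 1/8 s, in which the tool goes at most 62.5 mm and 10.7 degrees, less where a joint would pass 70% of its speed; a pose out of reach is approached as far as the arm can. A call with a gripper value outside its range is refused whole. The fingers move at their own pace and stop on an object; "newtons" is the grip in N (left out, the last holds). Time passes only in rows, so rows that do not move let the fingers close. It gives the time, the measured TCP pose, the force, the opening and the grip force at its end, in the units of the state.
- manip.read_state(): the state, without advancing time (a new reading comes with each control period).
- camera(name): name is "scene" or "top" or "wrist"; returns a dict with "image" (400x640x3 uint8, red, green, blue), "fx", "fy", "cx", "cy" (pixels), "k1" (the pictures are not rectified: a ray, as slopes to the right and down, at radius r is drawn at 1 + k1 r^2 times it, then the intrinsics apply), "R" (3x3) and "t" (3): a world point X has camera coordinates R X + t; the wrist camera has in their place "mount" (4x4, takes a point from camera to tool coordinates, whose origin is the TCP and whose axes are the flange's). Camera axes: x right, y down, z forward; pixel columns grow to the right and rows downward; lengths in mm; the calibration is good to about 2 mm. A picture is of the moment at which its call begins: read the wrist's pose just before it. There is no depth.
- manip.sign_off(): hands the job in; it is judged then, once.
The state is a dict: "clock": time; "joints": joint angles; "qd": joint speeds; "effort": joint torques, N m; "eef_pos": TCP position; "eef_rot": TCP orientation; "wrist_force": force on the tool from outside, world axes, zero at the start; "moment": the same for the moment, N m; "finger_gap": finger opening in mm; "finger_force": force on a finger pad.
Only numpy, scipy, OpenCV 4.12 (cv2) and the standard library are available. Lean on these libraries where they do the work, as an engineer would, in place of code of your own. Each camera call takes 0.05 s, during which the arm holds its last target. There are 200 camera calls.

## Working session

There is one attempt and no reset: what is moved stays moved. The work goes in short steps, Python scripts to look and compute and a tool call to move; the robot and the scene stay as the last step left them, time stands still between calls to the robot, and variables do not carry over. Pictures are saved under pics/ and viewed, at most 10 in all, crops included, and the job is handed in when it is done.

Besides the shell and the picture viewer there is one more tool, called after "Emit:" as a command line: name --argument value ..., lists and objects as JSON in quotes. move_arm: Moves the arm, as the interface text tells. Its arguments: {"type":"object","properties":{"dp":{"type":"array","items":{"type":"array","items":{"type":"number"}}},"rotation":{"type":"array","items":{"type":"array","items":{"type":"number"}}},"hand":{"type":"array","items":{"type":"number"}},"newtons":{"type":"number"}},"required":["dp","rotation","hand"]}

```bash
mkdir -p pics; ls; cat > h.py <<'E'
import numpy as np,cv2
from cell import manip,camera
def save(n,f):
    c=camera(n); cv2.imwrite(f,c["image"][:,:,::-1]); return c
def ray(c,u,v):
    x=np.array([(u-c["cx"])/c["fx"],(v-c["cy"])/c["fy"]]); s=x.copy()
    for _ in range(20): s=x/(1+c["k1"]*(s@s))
    R=np.array(c["R"]);t=np.array(c["t"])
    return -R.T@t, R.T@np.array([s[0],s[1],1])
def onz(c,u,v,z):
    o,d=ray(c,u,v); return o+d*(z-o[2])/d[2]
def proj(c,X):
    p=np.array(c["R"])@np.array(X)+np.array(c["t"]); s=p[:2]/p[2]; s=s*(1+c["k1"]*(s@s))
    return np.array([s[0]*c["fx"]+c["cx"],s[1]*c["fy"]+c["cy"]])
E
python3 - <<'E'
from h import *
a=save("scene","pics/s0.png");b=save("top","pics/t0.png")
for c in(a,b): print({k:np.round(v,3).tolist() for k,v in c.items() if k!="image"})
print(manip.read_state())
E
```

```text
pics
{'fx': 462.954, 'fy': 462.954, 'cx': 318.547, 'cy': 198.683, 'k1': -0.043, 'R': [[0.747, -0.664, -0.02], [-0.331, -0.346, -0.878], [0.576, 0.663, -0.478]], 't': [-281.252, 294.016, 907.656]}
{'fx': 361.505, 'fy': 361.505, 'cx': 320.365, 'cy': 198.052, 'k1': 0.012, 'R': [[-0.025, -1.0, -0.001], [-0.977, 0.025, -0.211], [0.211, -0.004, -0.978]], 't': [120.738, 498.004, 1188.608]}
{'clock': 0.1, 'joints': array([ 1.10939623e+00,  3.00445527e-01,  1.52152625e+00, -6.84464502e-06,
        1.32070994e+00, -6.65755787e-02]), 'qd': array([-0.00066969, -0.00280928, -0.00156273,  0.00140046,  0.00327373,
        0.00054239]), 'effort': array([-5.88285457e-04, -5.32648408e+01, -3.53275466e+01,  7.08730705e-02,
        2.35499628e-02, -9.11484358e-05]), 'eef_pos': array([211.43918692, 507.47096215, 204.92355421]), 'eef_rot': array([-3.14050556e+00, -6.58364630e-05,  2.74676979e+00]), 'wrist_force': array([-0.11029851, -0.52764481,  0.25287467]), 'moment': array([ 0.01899248, -0.06199358,  0.01581713]), 'finger_force': 0.0, 'finger_gap': 94.35590580095689}
```

View pics/s0.png

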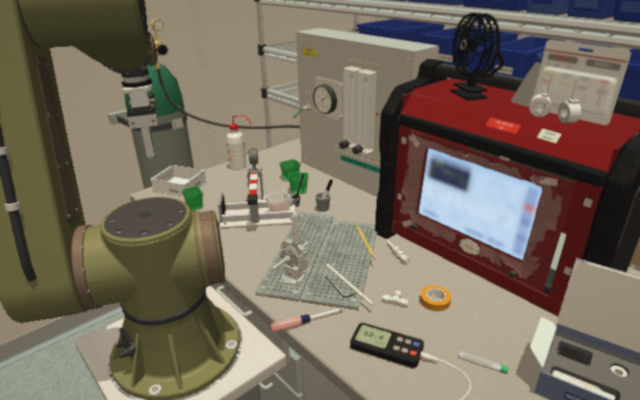

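View pics/t0.png

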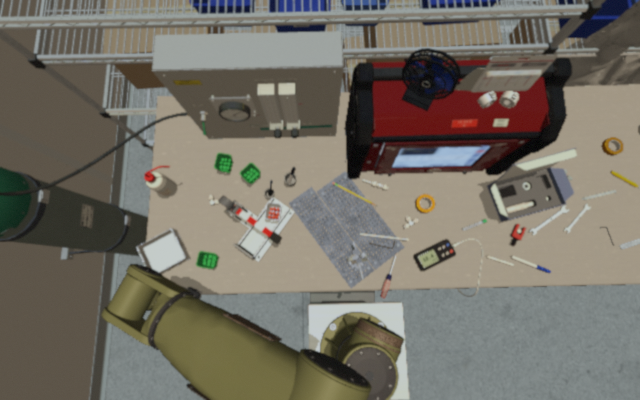

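Gate at about top (260,228) and scene (255,200). The frosted cup with orange caps is near top (273,212). The green look-alikes are at top (224,162), (250,174), (207,260). The cup in the lane fits because it is orange and lies between the rails; next I'll confirm it in an enlarged crop.

```bash
python3 - <<'E'
import cv2,numpy as np
t=cv2.imread("pics/t0.png")[180:275,190:310]; s=cv2.imread("pics/s0.png")[140:235,200:320]
cv2.imwrite("pics/c0.png",np.vstack([cv2.resize(x,None,fx=3.1,fy=3.1,interpolation=cv2.INTER_CUBIC) for x in(t,s)]))
E
```

```text
(no output)
```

View pics/c0.png

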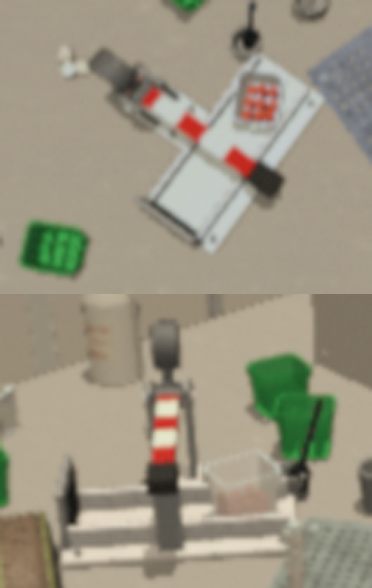

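The crop shows the lane base with corners at top-image px (273,198), (294,211), (258,261) and (237,244). The cup, with red-orange caps in the clear lane, is at (274,212), and the black sleeve is at (276,238). The hinge is at about (232,208). It is the only orange cup, so it is the target.

```bash
cat > m.py <<'E'
from h import *
from scipy.optimize import least_squares
def st(p,X): # station->world
    c,s=np.cos(p[2]),np.sin(p[2]); return np.array([p[0]+c*X[0]-s*X[1],p[1]+s*X[0]+c*X[1],X[2]])
E
python3 - <<'E'
from m import *
c=camera("top"); s=camera("scene")
for n,u in dict(A=(273.2,197.7),B=(293.9,210.6),C=(257.7,261.3),D=(236.8,244.5)).items(): print(n,onz(c,*u,10).round(0))
print("tip",onz(c,276,238,104).round(0),"hinge",onz(c,232,208,110).round())
im=cv2.cvtColor(c["image"],cv2.COLOR_RGB2HSV); g=c["image"].astype(int)
# red mask
r=(g[...,0]>g[...,1]+60)&(g[...,0]>g[...,2]+50)
sub=r[180:275,190:310].astype(np.uint8)
n,l,stt,cen=cv2.connectedComponentsWithStats(sub)
for i in range(1,n):
  if stt[i,4]>5: print(cen[i]+[190,180],stt[i], onz(c,*(cen[i]+[190,180]),104).round())
b=(g.max(2)<75)[180:275,190:310].astype(np.uint8)
n,l,stt,cen=cv2.connectedComponentsWithStats(b)
for i in range(1,n):
  if stt[i,4]>5: print("blk",cen[i]+[190,180],stt[i])
E
```

```text
A [516. 275.  10.]
B [467. 202.  10.]
C [294. 328.  10.]
D [353. 401.  10.]
tip [362. 254. 104.] hinge [463. 396. 110.]
[238.34615385 210.96153846] [46 28  6  7 26] [454. 377. 104.]
[274.36363636 208.86363636] [80 28  9  3 22] [458. 259. 104.]
[273.23076923 215.03846154] [78 32 11  7 52] [437. 263. 104.]
[251.33333333 220.66666667] [57 37 10  9 51] [421. 334. 104.]
[267.10169492 231.88135593] [72 48 11  9 59] [383. 283. 104.]
blk [269.85714286 191.57142857] [77  8  6  8 28]
blk [231.18518519 206.2962963 ] [38 23  7  7 27]
blk [275.359375 237.765625] [81 53 10 10 64]
blk [200.38095238 259.0952381 ] [ 9 74  4 11 21]
```

```bash
python3 - <<'E'
from m import *
p=[402,308,.93]
out=[]
for n,(y0,y1,x0,x1) in dict(top=(180,275,190,310),scene=(140,235,200,320)).items():
    c=camera(n); k=4; im=cv2.resize(c["image"][y0:y1,x0:x1,::-1],None,fx=k,fy=k,interpolation=cv2.INTER_CUBIC)
    for X in [(-50,0,86),(-85,0,86),(-85,14,104),(-85,-14,104),(95,0,95),(-44,-115,10),(44,-115,10),(-44,100,10),(44,100,10),(-37,-115,32),(-37,100,32),(37,100,32),(0,88,70)]:
        u=proj(c,st(p,X)); q=((u-[x0,y0]+.5)*k).round().astype(int)
        cv2.drawMarker(im,tuple(int(v) for v in q),(255,0,255),0,9,1)
    out.append(im)
    if n=="top":
        w=onz(c,273.8,212,40); 
        d=w-st(p,(0,0,40)); print("cup",w.round(), np.cos(.93)*d[0]+np.sin(.93)*d[1], -np.sin(.93)*d[0]+np.cos(.93)*d[1])
cv2.imwrite("pics/o1.png",np.hstack(out)[:, :] if 0 else cv2.resize(np.hstack(out),(800,317)))
E
```

```text
cup [459. 269.  40.] 3.0356613089017586 -68.56745388351084
```

View pics/o1.png

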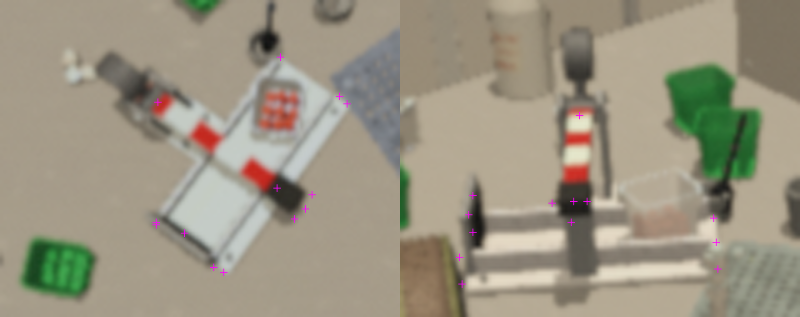

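Emit:
move_arm --dp '[[0,-30,20],[0,-30,20],[0,-30,20],[0,-30,0],[0,-30,0],[0,-30,0],[0,-30,0],[0,-30,0],[0,0,0]]' --rotation '[[0,0,0],[0,0,0],[0,0,0],[0,0,0],[0,0,0],[0,0,0],[0,0,0],[0,0,0],[0,0,0]]' --hand '[0,0,0,0,0,0,0,0,0]'

```text
clock: 1.42
eef_pos: [211.6, 266.8, 265.8]
eef_rot: [3.14, 0.001, 2.745]
wrist_force: [-0.6, 0.0, -0.5]
finger_gap: 7.4
finger_force: 0.0
```

The overlay fits the base corners, hinge and sleeve within about 1 px in both views, so the station is at (402,308) with yaw 0.93. The cup is at station y of about −68. Next I turn and tilt the shut fingers to approach from the arm's end.

Emit:
move_arm --dp '[[15,-10,-5],[15,-10,-5],[15,-10,-5],[15,-10,-5],[15,-10,-5],[15,-10,-5],[10,-10,0],[6,0,0]]' --rotation '[[0,0,0.166],[0,0,0.166],[0,0,0.166],[0,0,0.166],[0,0,0.166],[0,0,0.166],[0,0,0.166],[0,0,0.166]]' --hand '[0,0,0,0,0,0,0,0]'

```text
clock: 2.42
eef_pos: [318.2, 197.9, 235.3]
eef_rot: [3.141, -0.0, -2.204]
wrist_force: [0.8, -0.1, -0.4]
finger_gap: 0.1
finger_force: 0.0
```

Emit:
move_arm --dp '[[0,0,0],[0,0,0],[0,0,0],[0,0,0],[0,0,0],[0,0,0],[0,0,0]]' --rotation '[[0.126,-0.094,0],[0.126,-0.094,0],[0.126,-0.094,0],[0.126,-0.094,0],[0.126,-0.094,0],[0,0,0],[0,0,0]]' --hand '[0,0,0,0,0,0,0]'

```text
clock: 3.3
eef_pos: [303.4, 225.1, 248.8]
eef_rot: [-3.126, 0.759, -2.229]
wrist_force: [-0.3, 0.5, 0.1]
finger_gap: 0.4
finger_force: 0.0
```

```bash
python3 - <<'E'
from h import *
s=manip.read_state()
from scipy.spatial.transform import Rotation as Ro
print(s["clock"],s["eef_pos"].round(),Ro.from_euler('xyz',s["eef_rot"]).as_matrix().round(2).tolist(),s["joints"].round(2))
w=save("wrist","pics/w1.png"); print(np.round(w["mount"],3).tolist())
E
```

```text
3.3 [303. 225. 249.] [[-0.44, -0.78, 0.43], [-0.57, 0.62, 0.53], [-0.69, -0.01, -0.73]] [ 0.23 -0.57  2.35  0.62  0.82 -2.55]
[[-0.0, -0.968, -0.251, 72.016], [1.0, -0.0, 0.0, -0.225], [-0.0, -0.251, 0.968, -179.7], [0.0, 0.0, 0.0, 1.0]]
```

View pics/w1.png

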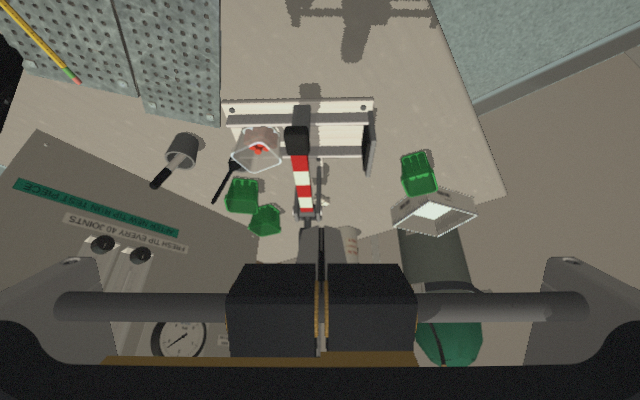

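The wrist view shows the barrier with its sleeve at (297,138) and the cup at (257,148). Joint 6 is at its limit, so I'll make a half turn about the tool axis.

Emit:
move_arm --dp '[[0,0,0],[0,0,0],[0,0,0],[0,0,0],[0,0,0],[0,0,0],[0,0,0],[0,0,0],[0,0,0]]' --rotation '[[0.074,0.099,-0.124],[0.074,0.099,-0.124],[0.074,0.099,-0.124],[0.074,0.099,-0.124],[0.074,0.099,-0.124],[0.074,0.099,-0.124],[0.074,0.099,-0.124],[0.074,0.099,-0.124],[0.074,0.099,-0.124]]' --hand '[0,0,0,0,0,0,0,0,0]'

```text
clock: 4.47
eef_pos: [303.5, 224.9, 248.3]
eef_rot: [2.387, -0.034, 2.5]
wrist_force: [-0.1, 0.1, -0.7]
finger_gap: 0.8
finger_force: 0.0
```

Emit:
move_arm --dp '[[0,0,0],[0,0,0],[0,0,0],[0,0,0],[0,0,0],[0,0,0],[0,0,0],[0,0,0],[0,0,0],[0,0,0]]' --rotation '[[0.074,0.099,-0.124],[0.074,0.099,-0.124],[0.074,0.099,-0.124],[0.074,0.099,-0.124],[0.074,0.099,-0.124],[0.074,0.099,-0.124],[0.074,0.099,-0.124],[0.074,0.099,-0.124],[0.074,0.099,-0.124],[0,0,0]]' --hand '[0,0,0,0,0,0,0,0,0,0]'

```text
clock: 5.72
eef_pos: [303.4, 224.9, 248.4]
eef_rot: [-3.091, -0.805, 0.897]
wrist_force: [-0.3, -0.0, 1.1]
finger_gap: 0.9
finger_force: 0.0
```

```bash
cat > s.py <<'E'
from m import *
from scipy.spatial.transform import Rotation as Ro
def stat(z=None):
    s=manip.read_state(); P=[402,308,.93]; d=s["eef_pos"]-[402,308,0]; c,q=np.cos(.93),np.sin(.93)
    R=Ro.from_euler('xyz',s["eef_rot"]).as_matrix()
    print(s["clock"],"W",s["eef_pos"].round(),"station",[round(c*d[0]+q*d[1],1),round(-q*d[0]+c*d[1],1),round(d[2],1)],"\n",R.round(2).tolist(),s["joints"].round(2),s["wrist_force"].round(1))
    if z is not None:
        T=Ro.from_matrix
        x=np.cross(z[1],z[0]); D=np.stack([x,z[1],z[0]],1); print("rotvec to goal",T(D@R.T).as_rotvec().round(3))
if __name__=="__main__":
    a=.7071; c,q=np.cos(.93),np.sin(.93)
    stat(([a*c,a*q,-a],[q,-c,0]))
E
python3 s.py
```

```text
5.725 W [303. 225. 248.] station [np.float64(-125.5), np.float64(29.4), np.float64(248.4)] 
 [[0.43, 0.8, 0.41], [0.54, -0.59, 0.59], [0.72, -0.04, -0.69]] [ 0.14 -0.56  2.37  0.76  0.88  0.43] [-0.3 -0.   1.1]
rotvec to goal [-0.038 -0.016 -0.004]
```

Emit:
move_arm --dp '[[3,-3,-24],[3,-3,-24],[3,-3,-24],[3,-3,-24],[3,-3,-24],[3,-3,-24],[3,-3,-24],[0,0,-25],[0,0,0]]' --rotation '[[-0.038,-0.016,-0.004],[0,0,0],[0,0,0],[0,0,0],[0,0,0],[0,0,0],[0,0,0],[0,0,0],[0,0,0]]' --hand '[0,0,0,0,0,0,0,0,0]'

```text
clock: 6.85
eef_pos: [337.2, 207.4, 57.6]
eef_rot: [-3.134, -0.776, 0.93]
wrist_force: [-0.2, -0.4, -0.1]
finger_gap: 0.3
finger_force: 0.0
```

```bash
python3 s.py
```

```text
6.85 W [337. 207.  58.] station [np.float64(-119.4), np.float64(-8.2), np.float64(57.6)] 
 [[0.43, 0.81, 0.41], [0.57, -0.59, 0.57], [0.7, -0.01, -0.71]] [ 0.08  0.03  2.52  1.53  0.56 -0.64] [-0.2 -0.4 -0.1]
rotvec to goal [ 0.004 -0.01  -0.006]
```

Emit:
move_arm --dp '[[4,10,-4],[6,10,0],[5,9,0],[5,9,0],[5,9,0],[0,0,0],[0,0,0]]' --rotation '[[0,0,0],[0,0,0],[0,0,0],[0,0,0],[0,0,0],[0,0,0],[0,0,0]]' --hand '[0,0,0,0,0,0,0]'

```text
clock: 7.72
eef_pos: [362.4, 254.3, 54.9]
eef_rot: [-3.135, -0.779, 0.929]
wrist_force: [0.1, 0.7, -0.1]
finger_gap: 0.5
finger_force: 0.0
```

```bash
python3 s.py; python3 - <<'E'
from h import *
a=camera("scene")["image"][130:250,190:330,::-1]; w=camera("wrist")["image"][:,:,::-1]
cv2.imwrite("pics/l2.png",np.hstack([cv2.resize(a,(400,343),interpolation=cv2.INTER_CUBIC),cv2.resize(w[60:],(400,343))]))
E
```

```text
7.725 W [362. 254.  55.] station [np.float64(-66.7), np.float64(-0.4), np.float64(54.9)] 
 [[0.43, 0.8, 0.42], [0.57, -0.6, 0.57], [0.7, -0.0, -0.71]] [ 0.25  0.12  2.43  1.69  0.47 -0.66] [ 0.1  0.7 -0.1]
rotvec to goal [ 0.003 -0.008 -0.003]
```

View pics/l2.png

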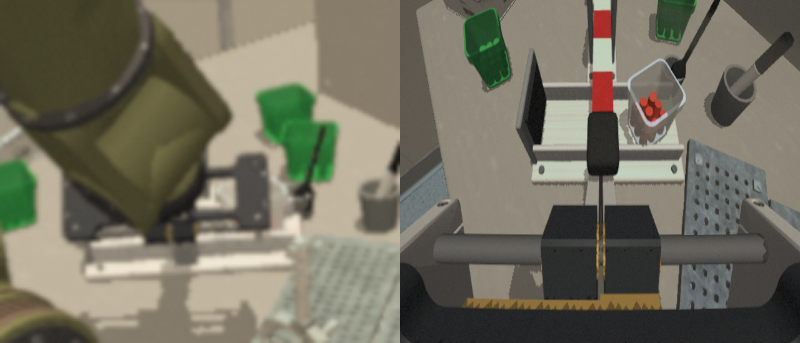

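The wrist view shows the sleeve at (602,143) centred over the fingers, with no contact force yet. Now I lift along the arc.

Emit:
move_arm --dp '[[1,1,15],[1,1,15],[1,1,15],[3,4,14],[3,4,14],[3,4,15],[6,8,14],[6,8,14],[6,8,14]]' --rotation '[[0,0,0],[0,0,0],[0,0,0],[0,0,0],[0,0,0],[0,0,0],[0,0,0],[0,0,0],[0,0,0]]' --hand '[0,0,0,0,0,0,0,0,0]'

```text
clock: 8.95
eef_pos: [392.7, 293.3, 185.3]
eef_rot: [-3.135, -0.778, 0.928]
wrist_force: [-0.3, -1.2, -1.5]
finger_gap: 0.6
finger_force: 0.2
```

```bash
python3 s.py; python3 - <<'E'
from h import *
a=camera("top")["image"][160:280,180:320,::-1]; w=camera("wrist")["image"][:,:,::-1]
cv2.imwrite("pics/l3.png",np.hstack([cv2.resize(a,(400,343),interpolation=cv2.INTER_CUBIC),cv2.resize(w[60:],(400,343))]))
E
```

```text
8.95 W [393. 293. 185.] station [np.float64(-17.4), np.float64(-1.3), np.float64(185.3)] 
 [[0.43, 0.8, 0.42], [0.57, -0.6, 0.57], [0.7, -0.0, -0.71]] [ 0.35 -0.12  2.23  0.9   0.52  0.31] [-0.3 -1.2 -1.5]
rotvec to goal [ 0.003 -0.008 -0.003]
```

View pics/l3.png

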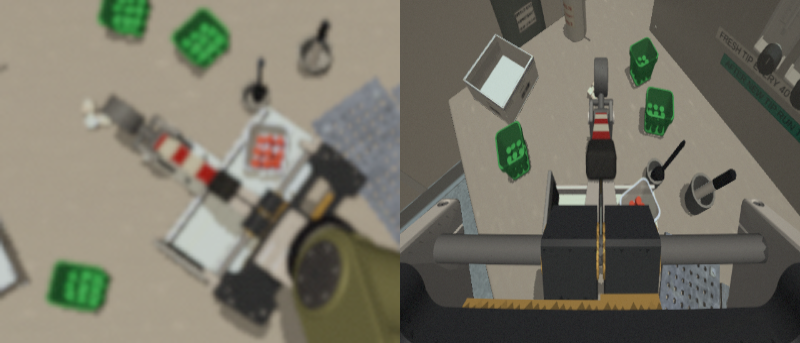

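The arm is rising on the fingers: the sleeve is at (600,160) in the wrist half and foreshortened in the top half. I'll continue past the balance point, then retreat.

Emit:
move_arm --dp '[[7,9,11],[7,9,10],[5,7,6],[5,7,6],[4,6,3],[4,6,3],[4,6,2],[0,0,0],[0,0,0]]' --rotation '[[0,0,0],[0,0,0],[0,0,0],[0,0,0],[0,0,0],[0,0,0],[0,0,0],[0,0,0],[0,0,0]]' --hand '[0,0,0,0,0,0,0,0,0]'

```text
clock: 10.18
eef_pos: [428.5, 343.3, 225.8]
eef_rot: [-3.135, -0.779, 0.929]
wrist_force: [0.4, -0.2, -0.8]
finger_gap: 0.7
finger_force: 0.0
```

Emit:
move_arm --dp '[[-12,-16,5],[-12,-16,5],[-12,-16,5],[-12,-16,5],[-12,-16,0],[-12,-16,0],[0,0,0]]' --rotation '[[0,0,0],[0,0,0],[0,0,0],[0,0,0],[0,0,0],[0,0,0],[0,0,0]]' --hand '[0,0,0,0,0,0,0]'

```text
clock: 11.05
eef_pos: [356.6, 246.8, 246.3]
eef_rot: [-3.136, -0.78, 0.928]
wrist_force: [0.1, -0.2, 0.8]
finger_gap: 0.5
finger_force: 0.0
```

```bash
python3 s.py; python3 - <<'E'
from h import *
a=camera("top")["image"][160:280,180:320,::-1]; w=camera("wrist")["image"][:,:,::-1]
cv2.imwrite("pics/l4.png",np.hstack([cv2.resize(a,(400,343),interpolation=cv2.INTER_CUBIC),cv2.resize(w[60:],(400,343))]))
E
```

```text
11.05 W [357. 247. 246.] station [np.float64(-76.2), np.float64(-0.2), np.float64(246.3)] 
 [[0.43, 0.8, 0.42], [0.57, -0.6, 0.57], [0.7, -0.0, -0.71]] [ 0.23 -0.37  2.26  0.73  0.76  0.45] [ 0.1 -0.2  0.8]
rotvec to goal [ 0.002 -0.006 -0.001]
```

View pics/l4.png

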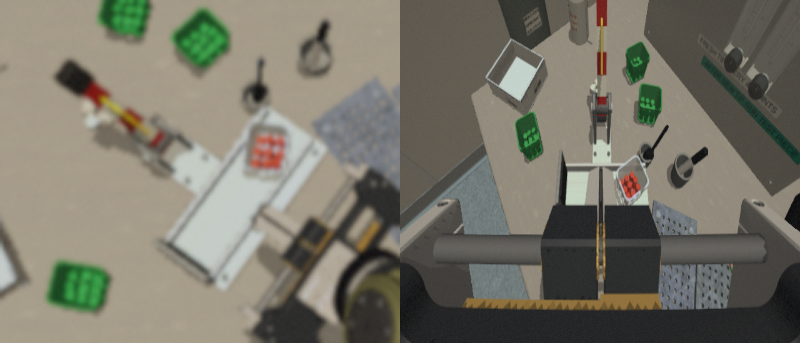

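The barrier stays raised, with the yellow-edged arm leaning back in both halves. The cup is still at top px (273,212). I'll check the heights of the brush and mortar behind the lane before choosing the gripper's heading.

```bash
python3 - <<'E'
from m import *
t=camera("top");s=camera("scene");q,r=np.sin(.93),np.cos(.93)
def tri(u,v):
    o1,d1=ray(t,*u);o2,d2=ray(s,*v)
    k=np.linalg.lstsq(np.stack([d1,-d2],1),o2-o1,rcond=None)[0]
    a=o1+k[0]*d1;b=o2+k[1]*d2; m=(a+b)/2; d=m-[402,308,0]
    print(m.round(),"st",round(r*d[0]+q*d[1]),round(-q*d[0]+r*d[1]),"gap",np.linalg.norm(a-b).round(1))
tri((271.3,180.6),(301.4,180.5)); tri((269,193),(295,201))
tri((294,168),(331,182)); tri((290.5,179),(322,201))
E
```

```text
[558. 275.  79.] st 67 -145 gap 5.5
[535. 289.  11.] st 64 -118 gap 4.5
[600. 195.  87.] st 28 -227 gap 0.2
[579. 212.  25.] st 29 -199 gap 0.2
```

```bash
cat > g.py <<'E'
from s import *
a=np.radians(10); c,q=np.cos(.93),np.sin(.93); ys=np.array([-q,c,0]); zw=np.array([0,0,1])
stat((np.sin(a)*ys-np.cos(a)*zw, -(np.cos(a)*ys+np.sin(a)*zw)))
E
python3 g.py
```

```text
11.25 W [357. 248. 246.] station [np.float64(-75.2), np.float64(0.1), np.float64(246.0)] 
 [[0.43, 0.8, 0.42], [0.57, -0.6, 0.57], [0.7, -0.0, -0.71]] [ 0.23 -0.37  2.26  0.73  0.75  0.45] [-0.5 -0.3  0.1]
rotvec to goal [-0.527  0.593  0.067]
```

Emit:
move_arm --dp '[[19,-2,0],[19,-2,0],[19,-2,0],[19,-2,0],[19,-2,0],[19,-3,0],[19,-3,0],[16,-2,0],[0,0,0]]' --rotation '[[-0.105,0.119,0.013],[-0.105,0.119,0.013],[-0.105,0.119,0.013],[-0.105,0.119,0.013],[-0.105,0.119,0.013],[0,0,0],[0,0,0],[0,0,0],[0,0,0]]' --hand '[0,0,0,0,0,0,0,0,0]'

```text
clock: 12.38
eef_pos: [506.2, 229.8, 244.9]
eef_rot: [-2.965, 0.001, 0.927]
wrist_force: [-0.4, -0.2, 0.6]
finger_gap: 0.6
finger_force: 0.0
```

```bash
python3 g.py
```

```text
12.375 W [506. 230. 245.] station [np.float64(-0.4), np.float64(-130.3), np.float64(244.9)] 
 [[0.6, 0.79, -0.14], [0.8, -0.59, 0.1], [-0.0, -0.18, -0.98]] [0.29 0.34 1.38 0.14 1.52 0.92] [-0.4 -0.2  0.6]
rotvec to goal [-0.001 -0.003  0.003]
```

Now down behind the cup to z≈32.

Emit:
move_arm --dp '[[0,0,-30],[0,0,-30],[0,0,-30],[0,0,-30],[0,0,-30],[0,0,-30],[0,0,-20],[0,0,-12],[0,0,0]]' --rotation '[[0,0,0],[0,0,0],[0,0,0],[0,0,0],[0,0,0],[0,0,0],[0,0,0],[0,0,0],[0,0,0]]' --hand '[0,0,0,0,0,0,0,0,0]'

```text
clock: 13.5
eef_pos: [505.2, 229.6, 33.7]
eef_rot: [-2.965, 0.001, 0.928]
wrist_force: [0.3, -0.3, -0.2]
finger_gap: 0.5
finger_force: 0.0
```

```bash
python3 g.py; python3 - <<'E'
from h import *
a=camera("scene")["image"][130:250,190:330,::-1]; w=camera("top")["image"][160:280,180:320,::-1]
cv2.imwrite("pics/l5.png",np.hstack([cv2.resize(a,(400,343),interpolation=cv2.INTER_CUBIC),cv2.resize(w,(400,343),interpolation=cv2.INTER_CUBIC)]))
E
```

```text
13.5 W [505. 230.  34.] station [np.float64(-1.2), np.float64(-129.6), np.float64(33.7)] 
 [[0.6, 0.79, -0.14], [0.8, -0.59, 0.11], [-0.0, -0.18, -0.98]] [0.29 0.56 1.59 0.16 1.1  0.85] [ 0.3 -0.3 -0.2]
rotvec to goal [-0.001 -0.002  0.002]
```

View pics/l5.png

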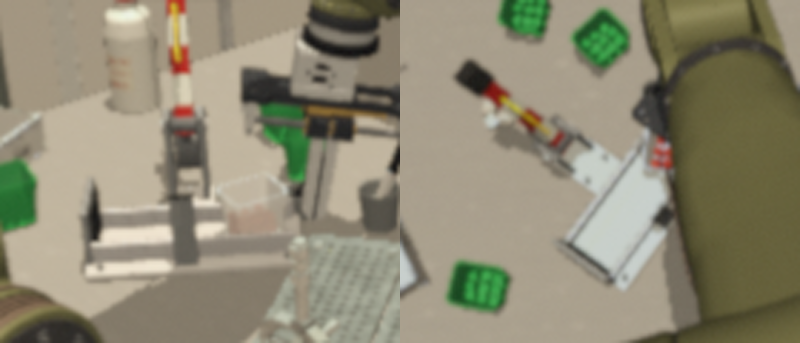

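The scene half shows the fingers upright just behind the cup at (318,190), with the cup at (250,200). The barrier is up. Now I push slowly along +y.

Emit:
move_arm --dp '[[-5,6,0],[-6.4,4.8,0],[-5,3.7,0],[-5,3.7,0],[-5,3.7,0],[-6.4,4.8,0],[-6.4,4.8,0],[-6.4,4.8,0],[-6.4,4.8,0],[-6.4,4.8,0]]' --rotation '[[0,0,0],[0,0,0],[0,0,0],[0,0,0],[0,0,0],[0,0,0],[0,0,0],[0,0,0],[0,0,0],[0,0,0]]' --hand '[0,0,0,0,0,0,0,0,0,0]'

```text
clock: 14.85
eef_pos: [446.8, 275.6, 34.0]
eef_rot: [-2.965, -0.0, 0.927]
wrist_force: [0.4, 0.1, -0.1]
finger_gap: 0.4
finger_force: 0.2
```

```bash
python3 g.py; python3 - <<'E'
from h import *
a=camera("scene")["image"][130:250,190:330,::-1]; w=camera("wrist")["image"][:,:,::-1]
cv2.imwrite("pics/l6.png",np.hstack([cv2.resize(a,(400,343),interpolation=cv2.INTER_CUBIC),cv2.resize(w[60:],(400,343))]))
E
```

```text
14.85 W [447. 276.  34.] station [np.float64(0.8), np.float64(-55.3), np.float64(34.0)] 
 [[0.6, 0.79, -0.14], [0.8, -0.59, 0.11], [0.0, -0.18, -0.98]] [0.4  0.5  1.69 0.18 1.05 0.95] [ 0.4  0.1 -0.1]
rotvec to goal [-0.001 -0.001  0.003]
```

View pics/l6.png

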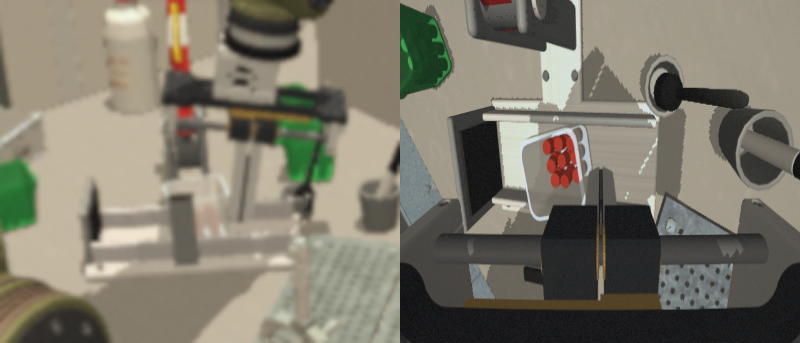

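The cup is upright and moving: it is at (555,172) in the wrist half, between the rails and short of the stop at (480,170). I continue pushing, gently at the end.

Emit:
move_arm --dp '[[-6.4,4.8,0],[-6.4,4.8,0],[-6.4,4.8,0],[-6.4,4.8,0],[-6.4,4.8,0],[-6.4,4.8,0],[-6.4,4.8,0],[-2.4,1.8,0],[0,0,0]]' --rotation '[[0,0,0],[0,0,0],[0,0,0],[0,0,0],[0,0,0],[0,0,0],[0,0,0],[0,0,0],[0,0,0]]' --hand '[0,0,0,0,0,0,0,0,0]'

```text
clock: 16.08
eef_pos: [400.0, 310.8, 34.1]
eef_rot: [-2.965, -0.0, 0.928]
wrist_force: [-0.1, -0.2, -0.2]
finger_gap: 0.9
finger_force: 0.1
```

Emit:
move_arm --dp '[[-2.4,1.8,0],[-1.6,1.2,0],[-1.6,1.2,0],[0,0,0]]' --rotation '[[0,0,0],[0,0,0],[0,0,0],[0,0,0]]' --hand '[0,0,0,0]'

```text
clock: 16.58
eef_pos: [394.4, 315.0, 34.0]
eef_rot: [-2.965, -0.0, 0.927]
wrist_force: [0.1, -0.6, -0.4]
finger_gap: 0.7
finger_force: 0.1
```

```bash
python3 g.py
```

```text
16.575 W [394. 315.  34.] station [np.float64(1.0), np.float64(10.3), np.float64(34.0)] 
 [[0.6, 0.79, -0.14], [0.8, -0.59, 0.11], [0.0, -0.18, -0.98]] [0.51 0.45 1.77 0.19 1.   1.05] [ 0.1 -0.6 -0.4]
rotvec to goal [-0.001 -0.001  0.003]
```

Emit:
move_arm --dp '[[-1.6,1.2,0],[-1.6,1.2,0],[0,0,0]]' --rotation '[[0,0,0],[0,0,0],[0,0,0]]' --hand '[0,0,0]'

```text
clock: 16.95
eef_pos: [391.1, 317.4, 34.0]
eef_rot: [-2.965, -0.0, 0.927]
wrist_force: [0.2, 0.1, 0.3]
finger_gap: 0.6
finger_force: 0.1
```

Emit:
move_arm --dp '[[-1.6,1.2,0],[0,0,0]]' --rotation '[[0,0,0],[0,0,0]]' --hand '[0,0]'

```text
clock: 17.2
eef_pos: [389.6, 318.5, 34.1]
eef_rot: [-2.965, -0.0, 0.927]
wrist_force: [-0.0, -1.2, 0.2]
finger_gap: 0.5
finger_force: 0.1
```

```bash
cat > cup.py <<'E'
from s import *
s=manip.read_state(); R=Ro.from_euler('xyz',s["eef_rot"]).as_matrix()
w=camera("wrist"); M=np.array(w["mount"])
Rc=(R@M[:3,:3]).T; o=s["eef_pos"]+R@M[:3,3]; w["R"]=Rc; w["t"]=-Rc@o
g=w["image"].astype(int); m=((g[...,0]>120)&(g[...,0]>g[...,1]+70)&(g[...,0]>g[...,2]+70)).astype(np.uint8)
for n,c in (("wrist",w),("top",camera("top"))):
    g=c["image"].astype(int); m=((g[...,0]>g[...,1]+60)&(g[...,0]>g[...,2]+50)).astype(np.uint8)
    k,l,stt,cen=cv2.connectedComponentsWithStats(cv2.dilate(m,np.ones((3,3))))
    for i in range(1,k):
        W=onz(c,*cen[i],30); d=W-[402,308,0]; q,r=np.sin(.93),np.cos(.93); X,Y=r*d[0]+q*d[1],-q*d[0]+r*d[1]
        if stt[i,4]>20 and abs(X)<60 and abs(Y)<130: print(n,cen[i].round(),stt[i,4],"st",X.round(1),Y.round(1))
E
python3 g.py; python3 cup.py
```

```text
17.2 W [390. 319.  34.] station [np.float64(1.0), np.float64(16.2), np.float64(34.1)] 
 [[0.6, 0.79, -0.14], [0.8, -0.59, 0.11], [0.0, -0.18, -0.98]] [0.53 0.45 1.77 0.19 1.   1.06] [-0.  -1.2  0.2]
rotvec to goal [-0.001 -0.001  0.003]
wrist [264. 217.] 2226 st 12.2 58.0
```

Emit:
move_arm --dp '[[-1.6,1.2,0],[0,0,0]]' --rotation '[[0,0,0],[0,0,0]]' --hand '[0,0]'

```text
clock: 17.55
eef_pos: [389.0, 319.1, 34.0]
eef_rot: [-2.967, -0.001, 0.927]
wrist_force: [7.0, -7.3, -1.6]
finger_gap: 0.7
finger_force: 4.8
```

Emit:
move_arm --dp '[[-1.2,0.9,0],[0,0,0]]' --rotation '[[0,0,0],[0,0,0]]' --hand '[0,0]'

```text
clock: 17.8
eef_pos: [388.9, 319.3, 34.1]
eef_rot: [-2.97, -0.001, 0.927]
wrist_force: [14.6, -13.4, -2.3]
finger_gap: 0.2
finger_force: 10.0
```

```bash
python3 g.py; python3 cup.py
```

```text
17.8 W [389. 319.  34.] station [np.float64(1.2), np.float64(17.3), np.float64(34.1)] 
 [[0.6, 0.79, -0.14], [0.8, -0.59, 0.1], [0.0, -0.17, -0.99]] [0.53 0.45 1.77 0.19 1.   1.06] [ 14.6 -13.4  -2.3]
rotvec to goal [0.    0.003 0.003]
wrist [265. 218.] 2237 st 12.2 58.6
```

Force rises sharply with no further travel, so the cup is against the stop. I back off along the lane, then go up.

Emit:
move_arm --dp '[[1.6,-1.2,0],[2.4,-1.8,0],[5,-3.7,0],[10,-7.5,0],[16,-12,0],[16,-12,0],[0,0,20],[0,0,40],[0,0,40],[0,0,40]]' --rotation '[[0,0,0],[0,0,0],[0,0,0],[0,0,0],[0,0,0],[0,0,0],[0,0,0],[0,0,0],[0,0,0],[0,0,0]]' --hand '[0,0,0,0,0,0,0,0,0,0]'

```text
clock: 19.15
eef_pos: [438.6, 281.5, 175.4]
eef_rot: [-2.965, -0.0, 0.926]
wrist_force: [0.7, -1.0, 0.3]
finger_gap: 0.1
finger_force: 0.0
```

Emit:
move_arm --dp '[[20,-15,20],[20,-15,20],[20,-15,0],[20,-15,0],[0,0,0],[0,0,0]]' --rotation '[[0,0,0],[0,0,0],[0,0,0],[0,0,0],[0,0,0],[0,0,0]]' --hand '[0,0,0,0,0,0]'

```text
clock: 19.9
eef_pos: [517.7, 222.2, 213.9]
eef_rot: [-2.965, 0.0, 0.927]
wrist_force: [-0.1, 0.0, 0.2]
finger_gap: 0.5
finger_force: 0.0
```

```bash
python3 g.py; python3 cup.py; python3 - <<'E'
from m import *
c=camera("top"); g=c["image"].astype(int)
r=((g[...,0]>g[...,1]+60)&(g[...,0]>g[...,2]+50)).astype(np.uint8)[180:275,190:310]
n,l,stt,cen=cv2.connectedComponentsWithStats(r)
for i in range(1,n):
  if stt[i,4]>5: print("red",(cen[i]+[190,180]).round(),stt[i,4])
# expected raised-arm middle red stripe position
P=[402,308,.93]; th=2.0
for rr in(60,120,162): print("raised exp",rr,proj(c,st(P,(95-rr*np.cos(th),0,95+rr*np.sin(th)))).round())
print("home exp",proj(c,st(P,(0,57.5,30))).round())
E
```

```text
19.9 W [518. 222. 214.] station [np.float64(0.4), np.float64(-144.1), np.float64(213.9)] 
 [[0.6, 0.79, -0.14], [0.8, -0.59, 0.11], [-0.0, -0.18, -0.98]] [0.27 0.38 1.4  0.14 1.47 0.89] [-0.1  0.   0.2]
rotvec to goal [-0.001 -0.002  0.003]
wrist [201. 171.] 560 st 15.2 63.1
top [249. 240.] 154 st 16.1 56.7
red [213. 192.] 31
red [235. 208.] 6
red [252. 236.] 20
red [248. 242.] 49
raised exp 60 [227. 202.]
raised exp 120 [215. 194.]
raised exp 162 [207. 188.]
home exp [253. 243.]
```

The arm is on its raised stop and the cup's caps read y≈57–58, but x≈12–16. I'll check numerically for a lean by comparing the changed silhouette against an upright cup at home.

```bash
python3 - <<'E'
from m import *
P=[402,308,.93]
for n,f,win in(("scene","pics/s0.png",(215,262,180,232)),("top","pics/t0.png",(232,272,222,262))):
    c=camera(n); a=cv2.imread(f)[:,:,::-1].astype(int); b=c["image"].astype(int)
    d=np.abs(a-b).max(2)
    x0,x1,y0,y1=win; s=d[y0:y1,x0:x1]
    print(n,"cols",x0,"rows",y0)
    for i,r in enumerate(s): print(y0+i,"".join(" .:+#"[min(4,v//12)] for v in r))
    for z,h,k in((65,30.5,26.5),(10,28.5,24)):
        print(z,[proj(c,st(P,(i*k,57.5+j*h,z))).round().astype(int).tolist() for i,j in((-1,-1),(-1,1),(1,1),(1,-1))])
E
```

```text
scene cols 215 rows 180
180                                   :##########: 
181                                   :##########: 
182                                   +##########: 
183                                   ###########+ 
184                                   ###########+ 
185                                  .############ 
186                                  :############ 
187                              .:::+############ 
188                              :++#############+ 
189                              :###########:     
190                              .++##########.    
191                       .....    +##########:    
192             .. ............... :+#########.    
193           ..:...:::::........:: :+######## ..  
194          .:::................:#: .:+###### :.  
195         .:+:.................:#::++++#####+    
196         .::.  .... .... .... :+:+##+#######.   
197         :#:   ............ ...+:+##++######.   
198         ##:   ................:.:#:...:::+:.   
199         ##:    .................+#:. ....+:.   
200        .##+   ................ .
[... 2957 characters left out ...]
           
249               .:++++:.                  
250                .:+++.                   
251                 .++:                    
252                  ::.                    
253                                         
254                                         
255                                         
256                                         
257                                         
258                                        .
259                                        :
260                                        .
261                                         
65 [[263, 239], [251, 254], [239, 245], [250, 230]]
10 [[264, 241], [254, 254], [243, 246], [253, 233]]
```

The silhouette matches an upright cup at home, resting toward the far rail. Contact force came at y=17, which puts the cup's far face at about 88 mm. I'm handing in.

```bash
python3 -c "
from cell import manip
print(manip.sign_off())"
```

```text
the job is handed in; nothing more can be done
None
```

The barrier is up on its raised stop, and the cup was pushed upright along the lane to the end stop. The hand is clear, the bystanders were left alone, and the job is handed in at about 20 s.

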